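Set the drill guide and hold a neck block in the corner of the drilling jig

TASK

Get the guitar neck block ready for drilling on the jig: first slide the drill-guide carriage along its rail until its pointer lines up with the index dog. Then set the large wooden neck block upright on the jig's deck, long side flush along the long back fence, press it into the corner so that it bears on the back fence and the side fence at the same time, and finish while still holding it pressed there, without letting go. Leave the carriage on its mark and do not shift the small offcut or the bolt tin.

Things in the scene. Friction and masses are not known exactly. Their poses are not given: they have to be found in the camera images.
- jig: Drilling jig screwed to the bench. x away from the robot, y left at yaw 0 (turned up to 0.3 rad), z up; origin on the bench. Plywood deck, x -110 to 140 mm, y -140 to 140 mm, top 12 mm above the bench. Back fence's inner face at x = 5 mm, side fence's at y = 100 mm; the carriage rail runs along y at x = 85 mm, behind the back fence.
- corner (a point): Inner corner of the two fences, at the level of the deck's top. Axes as the jig's: the back fence's inner face is the plane x = 0, the side fence's is y = 0; the block belongs on the side x < 0, y < 0. Seated, the block's origin is at x -20, y -45, z 0 mm here.
- fence_back: Long aluminium back fence, fixed on the deck, 15 x 220 x 22 mm (x, y, z), its top 34 mm above the bench. Axes as the jig's; origin at deck level, in the middle of the length of its inner face (the -x face).
- fence_side: Short aluminium side fence, fixed on the deck at the left (+y) end, 100 x 15 x 22 mm (x, y, z), top 34 mm above the bench. Axes as the jig's; origin at deck level, in the middle of the length of its inner face (the -y face).
- carriage (a joint): Drill-guide carriage's place on its rail, 0 to 0.19 m, growing towards jig +y; at 0 its centre is at jig y = -90 mm. It stays where left; friction about 2.5 N. A grey block 40 x 40 mm, top 32 mm above the bench, with a black grip tab on top and a 12 mm thick brass drill bush reaching 30 mm towards the back fence.
- tab_top (a point): Centre of the top of the carriage's black grip tab, 70 mm above the bench. The tab rises from the grey block (top at 32 mm) and is 24 mm along jig x, 20 mm along jig y (the slide direction). Axes as the jig's.
- pointer (a point): Tip of the small steel pointer on the far (+x) side of the carriage, 18 mm above the bench, at the same jig y as the tab's centre.
- index: Index dog: small steel clip, 18 x 16 mm and 12 mm high, fixed on the deck on the far side of the rail, with a narrow 4 mm wide steel rib that the pointer must face. Axes as the jig's; origin at deck level; the rib's middle is at y = 0, so the pointer is on the mark when it has the same jig y as this origin.
- block: Neck block: the largest loose piece of dark wood, 40 x 90 x 60 mm (x, y, z), with a lighter glued strip around its middle; 110 to 225 g, loose on the bench right of the jig. It drags on deck and fences (friction coefficient about 0.5 to 0.75). Origin at the centre of its underside; y along the 90 mm length, z up. Either way round (half a turn about z) is the same.
- offcut: Bystander: offcut of the same dark wood, 50 x 32 x 24 mm; origin under its centre.
- bolt_tin: Bystander: small round steel tin, 40 mm across, 22 mm high, standing on the deck's near right part, about 60 mm towards the robot and 100 mm right of the jig's origin; origin under its centre.

How it is judged (in metres and radians):
On the way:
1. the carriage's pointer stands at the index dog, at rest (y of pointer in the frame of index between -0.005 and 0.005 m and velocity of joint carriage between -0.01 and 0.01 m/s), for 0.2 s.
At the end, for the whole second after the job is handed in: Through the last second the fingers hold the block still, flat on the deck, long side along the back fence (0.04 rad), within 3 mm of its seat, pressing over 1 N on each fence at once; the pointer is within 5 mm of the index dog along the rail. Offcut and bolt tin not moved over 30 mm (y of pointer in the frame of index between -0.005 and 0.005 m and x of block in the frame of corner between -0.023 and -0.017 m and y of block in the frame of corner between -0.048 and -0.042 m and z of block in the frame of corner between -0.003 and 0.003 m and angle between block's own z axis and vertical below 0.05 rad and angle between the y axis of block and the y axis of jig, either way round below 0.04 rad and contact force between block and fence_back above 1 N and contact force between block and fence_side above 1 N and contact force between the fingers and block above 1 N and linear speed of block below 0.01 m/s); the arm keeps its last pose, push and grip.
It fails at once if the offcut or the bolt tin is moved by more than 30 mm (distance of any of offcut, bolt_tin from where it was at the start of the episode above 0.03 m).
It also fails if it takes over 72 s, if anything falls off the work surface, if the arm or the gripper's body presses on something with over 40 N, if the wrist force passes 120 N, or if a joint passes its speed limit or range.

ROBOT

A 6-joint arm with a two-finger parallel gripper is mounted at the origin on the work surface. World frame = base frame: x ahead of the robot, y to its left, z up, the work surface at z = 0. Lengths are in m, angles in degrees, forces in N, time in s.
With the tool pointing down it reaches from about 0.35 to 0.925 m from the base axis. Payload 6.4 kg.
Tool frame: the origin (TCP) lies midway between the tips of the shut fingers; the grasp point (between the pads) lies 19 mm behind it; z points along the fingers, y is the line along which they close (so a half turn about z gives the same grasp; the last joint's range is limited). The gripper opens to 94 mm and grips with 3 to 60 N. Pads are 16 mm wide; open, the fingers measure 119 mm over their backs; the gripper's body (75 mm by 177 mm) begins 78 mm behind the grasp point.
Start: joints at [56.03, 14.043, 89.255, -0, 76.702, -9.975], TCP at [0.264, 0.594, 0.172] pointing down, gripper open.
Joint ranges: [-179.41, 179.41], [-58.25, 129.5], [7.25, 145.43], [-54.29, 234.29], [11.92, 165.04], [-157.13, 157.13]. Speed limits (degrees/s): [147.25, 147.25, 180, 180, 180, 180].

INTERFACE

Orientations are given as a 3x3 rotation matrix whose columns are the frame's x, y, z axes.
In Python, from cell import arm gives the robot as it stands. The module is installed in compiled form; this text tells all that it offers.
- The arm moves only by the shell command python3 -m pendant 'ROWS' [FORCE]. ROWS is JSON, a list of rows, each an object of numbers: "tx", "ty", "tz": the shift along the world's x, y, z in m; "rx", "ry", "rz": the turn, a rotation vector about the world's x, y, z in rad; "jaw": the opening, from 0 (shut) to 1 (fully open). A call has 1 to 12 rows; each row is the pose to reach, as a shift and turn from the pose commanded when the call began; what a row does not reach only later rows make up. A row lasts 1/10 s, in which the tool goes at most 50 mm and 8.59 degrees, less where a joint would pass 70% of its speed; a pose out of reach is approached as far as the arm can. A call with a gripper value outside its range is refused whole. The fingers move at their own pace and stop on an object; FORCE is the grip in N (left out, the last holds). Time passes only in rows, so rows that repeat a pose let the fingers close. It gives the time, the measured TCP pose, the force, the opening and the grip force at its end, in the units of the state.
- arm.sense(): the state, without advancing time (a new reading comes with each control period).
- arm.snapshot(name): name is "side" or "top" or "wrist"; returns a dict with "frame" (420x560x3 uint8, red, green, blue), "depth" (420x560 float32, m along the optical axis (not along the pixel's ray), 0 where there is no reading), "fx", "fy", "cx", "cy" (pixels), "position" and "attitude" of the camera in the world; the wrist camera has in their place "tool_from_camera" (4x4, takes a point from camera to tool coordinates, whose origin is the TCP and whose axes are the flange's). Camera axes: x right, y up, looking along -z (the intrinsics and any distortion apply to the point x, -y, -z); pixel columns grow to the right and rows downward; lengths in m; the calibration is good to about 2 mm. A picture is of the moment at which its call begins: read the wrist's pose just before it.
- arm.close_job(): hands the job in; it is judged then, once.
Trained networks look in a picture, given as the dict that the camera call returned (one of the last four; its "shot" number tells which), for a name from the list of things; names that differ only in an ending like _2 or _b are one class to them, and where a whole thing is asked for, a point or a joint stands for the part that bears it (a point fixed in the world has none). Each returns a list of dicts, best first, with "conf" (0 to 1); they miss things now and then, are a little off and sometimes report something else, mostly with a low value. They report only what shows in the picture. A call takes as long as a camera call.
- arm.silhouettes(thing, picture): "pixels" (420x560 bool, what is visible of it).
- arm.pinpoint(thing, picture): "xyz" ([x, y, z] in m, in the coordinates of the camera as it stood for that picture, good to about 4 mm: a listed point, or the origin of a listed thing).
The state is a dict: "time_s": time; "qpos": joint angles; "joint_vel": joint speeds; "joint_torque": joint torques, N m; "tool_pos": TCP position; "ee_rot": TCP orientation; "contact_force": force on the tool from outside, world axes, zero at the start; "moment": the same for the moment, N m; "gripper_width": opening from 0.0 (shut) to 1.0 (fully open); "grasp_force": force on a finger pad.
Only numpy, scipy, OpenCV 4.12 (cv2) and the standard library are available. Lean on these libraries where they do the work, as an engineer would, in place of code of your own. Each camera call takes 0.05 s, during which the arm holds its last target. There are 200 camera calls.

## Working session

There is one attempt and no reset: what is moved stays moved. The work goes in short steps, Python scripts to look and compute and a shell command to move; the robot and the scene stay as the last step left them, time stands still between calls to the robot, and variables do not carry over. Pictures are saved under pics/ and viewed, at most 13 in all, crops included, and the job is handed in when it is done.

```bash
mkdir -p pics
cat > h.py <<'E'
import numpy as np, cv2
from cell import arm
def pose(p, s=None):
    if "position" in p:
        R=np.array(p["attitude"]); t=np.array(p["position"])
        return R,t
    T=np.array(p["tool_from_camera"]); R=np.array(s["ee_rot"]); t=np.array(s["tool_pos"])
    return R@T[:3,:3], R@T[:3,3]+t
def snap(n):
    s=arm.sense(); p=arm.snapshot(n); p["_s"]=s; return p
def save(p,f): cv2.imwrite("pics/"+f,cv2.cvtColor(p["frame"],cv2.COLOR_RGB2BGR))
def pin(th,p,k=2):
    R,t=pose(p,p.get("_s")); 
    return [(round(d["conf"],2),np.round(R@np.array(d["xyz"])+t,4)) for d in arm.pinpoint(th,p)[:k]]
def cloud(p,mask):
    R,t=pose(p,p.get("_s")); v,u=np.nonzero(mask&(p["depth"]>0)); z=p["depth"][v,u]
    c=np.stack([(u-p["cx"])/p["fx"]*z,-(v-p["cy"])/p["fy"]*z,-z],1)
    return c@R.T+t
def sil(th,p):
    r=arm.silhouettes(th,p); return (r[0]["conf"],cloud(p,r[0]["pixels"])) if r else (0,np.zeros((0,3)))
E
python3 - <<'E'
from h import *
p=snap("top"); save(p,"top.png"); print({k:v for k,v in p.items() if k not in("frame","depth","_s")})
for t in ["jig","corner","fence_back","fence_side","tab_top","pointer","index","block","offcut","bolt_tin"]: print(t,pin(t,p))
for t in ["block","offcut","bolt_tin","fence_back","fence_side","index","carriage"]:
    c,P=sil(t,p)
    if len(P): 
        top=P[P[:,2]>np.percentile(P[:,2],90)-.006]
        print(t,c,len(P),np.percentile(P[:,2],[5,50,95]).round(3),cv2.minAreaRect((top[:,:2]*1000).astype(np.float32)))
p=snap("side"); save(p,"side.png")
for t in ["tab_top","pointer","index","block","corner"]: print(t,pin(t,p))
E
```

```text
{'fx': 410.37612494807917, 'fy': 410.37612494807917, 'cx': 280.2387850891429, 'cy': 208.23436578676788, 'position': array([ 0.47870366, -0.04468501,  0.87558377]), 'attitude': array([[-0.00291873,  0.99933968, -0.03621712],
       [-0.99996248, -0.00262132,  0.00825682],
       [ 0.00815643,  0.03623986,  0.99930983]]), 'shot': 1}
jig [(0.95, array([ 0.4931,  0.0696, -0.0024]))]
corner [(0.69, array([0.5011, 0.1665, 0.015 ])), (0.39, array([0.4951, 0.0681, 0.0117]))]
fence_back [(0.55, array([0.4933, 0.0708, 0.0075]))]
fence_side [(0.74, array([ 0.6455, -0.2475, -0.0016])), (0.6, array([0.451 , 0.1689, 0.0129]))]
tab_top [(0.98, array([0.5737, 0.0269, 0.0681]))]
pointer [(0.63, array([0.6039, 0.0238, 0.0188]))]
index [(0.52, array([0.6099, 0.1056, 0.012 ]))]
block [(0.61, array([ 0.4789, -0.2695, -0.0014]))]
offcut [(0.71, array([ 6.446e-01, -2.497e-01,  4.000e-04]))]
bolt_tin [(0.56, array([ 0.4294, -0.0291,  0.01  ]))]
block 0.96 959 [0.032 0.059 0.062] ((477.4164733886719, -266.33544921875), (88.92098236083984, 39.801204681396484), 87.94110870361328)
offcut 0.85 355 [0.015 0.024 0
[... 257 characters left out ...]
_back 0.7 795 [0.03  0.034 0.036] ((504.3110046386719, 71.07781219482422), (220.0380859375, 15.060688018798828), 88.55397033691406)
fence_side 0.77 398 [0.019 0.033 0.036] ((450.0182800292969, 173.4056854248047), (14.030789375305176, 96.24461364746094), 88.41214752197266)
carriage 0.73 495 [0.019 0.032 0.071] ((575.59033203125, 22.837528228759766), (18.225427627563477, 23.832490921020508), 88.99591064453125)
tab_top [(0.81, array([0.5811, 0.0233, 0.066 ])), (0.21, array([0.4976, 0.0736, 0.0116]))]
pointer [(0.75, array([0.6063, 0.0228, 0.0136]))]
index [(0.58, array([0.6167, 0.1102, 0.0069]))]
block [(0.64, array([ 0.4778, -0.2678,  0.0011]))]
corner [(0.66, array([0.4994, 0.1678, 0.0117]))]
```

View pics/top.png

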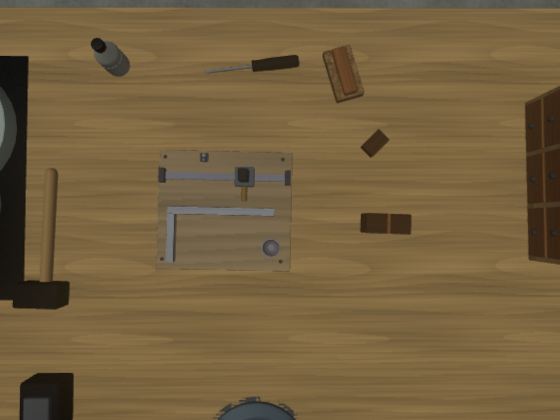

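View pics/side.png

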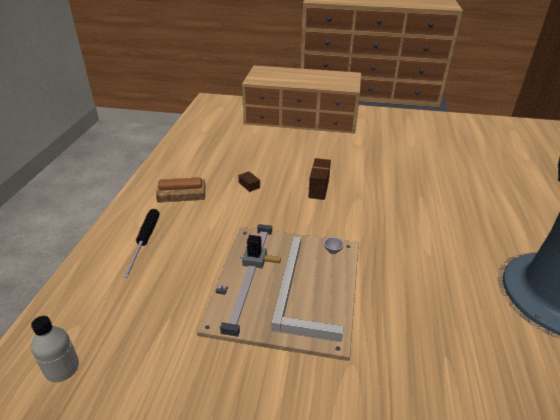

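Run:
```python
from h import *
print(arm.sense())
p=snap("top")
# long-edge yaws
for t in ["block","fence_back","fence_side"]:
    c,P=sil(t,p); P=P[P[:,2]>np.percentile(P[:,2],90)-.006]
    d=P[:,:2]-P[:,:2].mean(0); u,s,vt=np.linalg.svd(d,full_matrices=False); print(t,np.degrees(np.arctan2(vt[0,1],vt[0,0]))%180, P[:,:2].mean(0), P[:,2].mean(), np.percentile(d@vt[1],[1,99]))
```

```text
{'time_s': 1.2, 'qpos': array([ 5.60289716e+01,  1.40419537e+01,  8.92563469e+01,  1.07398975e-03,
        7.66994907e+01, -9.97397755e+00]), 'joint_vel': array([ 0.00377002, -0.02639451,  0.08204381,  0.01985906,  0.04838836,
       -0.04757842]), 'joint_torque': array([ 2.33598599e-03, -4.15828049e+01, -3.14883006e+01,  6.86743646e-02,
        2.88058928e-02, -4.57651367e-05]), 'tool_pos': array([0.26433496, 0.59384342, 0.17225991]), 'ee_rot': array([[-9.13564638e-01,  4.06693560e-01,  6.41171668e-06],
       [ 4.06693560e-01,  9.13564637e-01,  4.21623913e-05],
       [ 1.12896554e-05,  4.11256736e-05, -9.99999999e-01]]), 'contact_force': array([0.06455411, 0.23461787, 0.30747936]), 'moment': array([-0.02796021, -0.00671927, -0.00929602]), 'grasp_force': 0.0, 'gripper_width': 0.9982840300568733}
block 87.81936244924603 [ 0.4775788  -0.26642205] 0.05967562872499653 [-0.01973401  0.01952451]
fence_back 88.63282627808313 [0.50419693 0.07204592] 0.03380131039304164 [-0.00742583  0.00748618]
fence_side 178.51112686934536 [0.44918738 0.17402842] 0.03361259347834211 [-0.00788724  0.00718385]
```

The pictures show the jig at about -1.4° yaw, with the carriage at top-view px (244,176) and the index at (204,157). The block is upright at (386,223), the tin at (270,247) and the offcut at (375,143). I'll move above the carriage next for a close look.

```bash
python3 -m pendant '[{"tx":0.025,"ty":-0.04,"tz":0.03,"rz":0.13},{"tx":0.3,"ty":-0.544,"tz":0.03,"rz":0.394},{"tx":0.3,"ty":-0.544,"tz":0.03,"rz":0.394},{"tx":0.3,"ty":-0.544,"tz":0.03,"rz":0.394},{"tx":0.3,"ty":-0.544,"tz":0.03,"rz":0.394},{"tx":0.3,"ty":-0.544,"tz":0.03,"rz":0.394},{"tx":0.3,"ty":-0.544,"tz":0.03,"rz":0.394},{"tx":0.3,"ty":-0.544,"tz":0.03,"rz":0.394},{"tx":0.3,"ty":-0.544,"tz":0.03,"rz":0.394},{"tx":0.3,"ty":-0.544,"tz":0.03,"rz":0.394},{"tx":0.3,"ty":-0.544,"tz":0.03,"rz":0.394},{"tx":0.3,"ty":-0.544,"tz":0.03,"rz":0.394}]'
python3 -m pendant '[{},{"tx":0},{"tx":0}]'
python3 -c "
from cell import arm; print(arm.sense()['tool_pos'])"
```

```text
[0.26431594 0.59384006 0.17224612]$[0]: bad value
$[0]: bad value
```

```bash
python3 -m pendant '[{"tx":0.025,"ty":-0.04,"tz":0.03,"rx":0,"ry":0,"rz":0.13,"jaw":1}]'
```

```text
time_s: 1.5
tool_pos: [0.2836, 0.5576, 0.1946]
ee_rot: [[-0.961, 0.278, -0.006], [0.278, 0.961, -0.006], [0.004, -0.007, -1.0]]
contact_force: [0.9, -0.4, -0.2]
gripper_width: 1.003
grasp_force: 0.0
```

```bash
python3 -m pendant '[{"tx":0.024,"ty":-0.044,"tz":0,"rx":0,"ry":0,"rz":0.13,"jaw":1},{"tx":0.048,"ty":-0.088,"tz":0,"rx":0,"ry":0,"rz":0.264,"jaw":1},{"tx":0.072,"ty":-0.132,"tz":0,"rx":0,"ry":0,"rz":0.264,"jaw":1},{"tx":0.096,"ty":-0.176,"tz":0,"rx":0,"ry":0,"rz":0.264,"jaw":1},{"tx":0.12,"ty":-0.22,"tz":0,"rx":0,"ry":0,"rz":0.264,"jaw":1},{"tx":0.144,"ty":-0.264,"tz":0,"rx":0,"ry":0,"rz":0.264,"jaw":1},{"tx":0.168,"ty":-0.308,"tz":0,"rx":0,"ry":0,"rz":0.264,"jaw":1},{"tx":0.192,"ty":-0.352,"tz":0,"rx":0,"ry":0,"rz":0.264,"jaw":1},{"tx":0.216,"ty":-0.396,"tz":0,"rx":0,"ry":0,"rz":0.264,"jaw":1},{"tx":0.24,"ty":-0.44,"tz":0,"rx":0,"ry":0,"rz":0.264,"jaw":1},{"tx":0.275,"ty":-0.484,"tz":0,"rx":0,"ry":0,"rz":0.264,"jaw":1},{"tx":0.275,"ty":-0.504,"tz":0,"rx":0,"ry":0,"rz":0.264,"jaw":1}]'
python3 -m pendant '[{"tx":0,"ty":0,"tz":0,"rx":0,"ry":0,"rz":0,"jaw":1},{"tx":0,"ty":0,"tz":0,"rx":0,"ry":0,"rz":0,"jaw":1},{"tx":0,"ty":0,"tz":0,"rx":0,"ry":0,"rz":0,"jaw":1}]'
python3 - <<'E'
from h import *
p=snap("wrist"); save(p,"w1.png"); print(p["tool_from_camera"],p["_s"]["tool_pos"],p["_s"]["qpos"])
for t in ["tab_top","pointer","index","fence_back","fence_side","corner"]: print(t,pin(t,p))
for t in ["index","carriage","fence_back","fence_side"]:
    c,P=sil(t,p)
    if len(P):
        h=np.percentile(P[:,2],95); T=P[P[:,2]>h-.004]
        print(t,c,len(P),h,cv2.minAreaRect((T[:,:2]*1000).astype(np.float32)))
E
```

```text
time_s: 2.7
tool_pos: [0.5637, 0.0509, 0.1992]
ee_rot: [[-1.0, 0.027, 0.001], [0.027, 1.0, -0.0], [-0.001, -0.0, -1.0]]
contact_force: [-0.5, 0.1, 0.4]
gripper_width: 1.002
grasp_force: 0.0
time_s: 3.0
tool_pos: [0.5613, 0.0552, 0.1991]
ee_rot: [[-1.0, 0.024, -0.0], [0.024, 1.0, 0.0], [0.0, 0.0, -1.0]]
contact_force: [0.1, 0.8, -0.3]
gripper_width: 0.997
grasp_force: 0.0
[[ 2.89953127e-04  9.58554215e-01  2.84910044e-01  8.48551150e-02]
 [ 9.99999931e-01 -2.12292726e-04 -3.03460765e-04  1.53745279e-04]
 [-2.30399266e-04  2.84910113e-01 -9.58554210e-01 -2.12599503e-01]
 [ 0.00000000e+00  0.00000000e+00  0.00000000e+00  1.00000000e+00]] [0.56128649 0.05517034 0.19909121] [-5.91275806e+00  1.27227327e+00  1.00501566e+02  1.81630549e-02
  7.82314185e+01 -9.45645341e+01]
tab_top [(0.73, array([0.5771, 0.0248, 0.0732]))]
pointer [(0.84, array([0.601 , 0.0211, 0.0186])), (0.26, array([ 0.4776, -0.2619,  0.0025]))]
index [(0.69, array([0.6123, 0.1063, 0.0088]))]
fence_back [(0.76, array([0.4974, 0.0756, 0.0092]))]
fence_side [(0.76, array([0.4509, 0.1684, 0.0091])), (0.36, array([ 0.4903,  0.0642, -0.0052]))]
corner [(0.86, array([0.4978, 0.1683, 0.0158]))]
index 0.74 956 0.034921721517457247 ((429.06488037109375, -30.2573184967041), (37.852474212646484, 36.70103454589844), 89.44770812988281)
carriage 0.93 1383 0.0707122551746569 ((575.365966796875, 23.804548263549805), (18.765562057495117, 23.833602905273438), 87.23847198486328)
fence_back 0.96 2126 0.03554933414079786 ((503.93182373046875, 71.64927673339844), (217.40516662597656, 14.288301467895508), 88.63208770751953)
fence_side 0.58 1673 0.03549010117632773 ((450.2860107421875, 175.4461212158203), (15.838376998901367, 100.10791015625), 88.52482604980469)
```

View pics/w1.png

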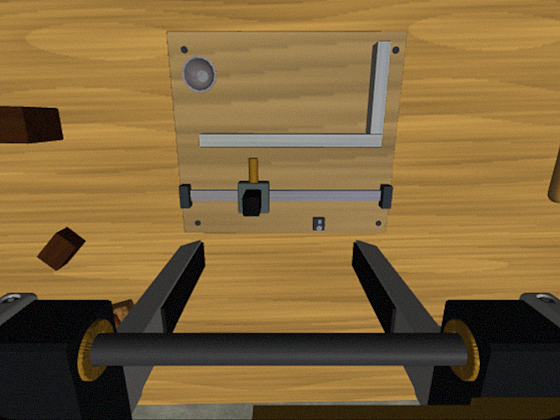

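The wrist view shows the carriage tab at px (252,203), the index at (319,223) and both fences clear.

```bash
cat > idx.py <<'E'
from h import *
a=np.radians(-1.4); ey=np.array([-np.sin(a),np.cos(a)])
for cam in ["wrist","top"]:
    p=snap(cam); P=cloud(p,np.ones(p["depth"].shape,bool))
    ok=(P[:,0]>.597)&(P[:,0]<.627)&(P[:,1]>.09)&(P[:,1]<.125)&(P[:,2]>.017)&(P[:,2]<.03)
    Q=P[ok]; s=Q[:,:2]@ey; print(cam,"index",len(Q),Q.mean(0).round(4),"s",s.mean().round(4),np.percentile(s,[3,97]).round(4),np.percentile(Q[:,2],95))
    ok=(P[:,2]>.062)&(P[:,2]<.08)&(abs(P[:,0]-.575)<.03)&(P[:,1]>-.02)&(P[:,1]<.15); Q=P[ok]
    if len(Q): s=Q[:,:2]@ey; print("tab",len(Q),Q.mean(0).round(4),"s",np.percentile(s,[2,50,98]).round(4))
    for t in ["pointer","index","tab_top"]:
        for c,x in pin(t,p,1): print(t,c,x,"s",(x[:2]@ey).round(4))
E
python3 idx.py
```

```text
wrist index 149 [0.6172 0.1092 0.0197] s 0.1243 [0.1169 0.1318] 0.024348150539936875
tab 354 [0.5741 0.024  0.0697] s [0.0287 0.038  0.0473]
pointer 0.69 [0.5985 0.0224 0.0216] s 0.037
index 0.52 [0.6177 0.1068 0.0132] s 0.1219
tab_top 0.85 [0.5739 0.0262 0.0709] s 0.0402idx.py:6: RuntimeWarning: Mean of empty slice.
  Q=P[ok]; s=Q[:,:2]@ey; print(cam,"index",len(Q),Q.mean(0).round(4),"s",s.mean().round(4),np.percentile(s,[3,97]).round(4),np.percentile(Q[:,2],95))
  ret = um.true_divide(
  ret = ret.dtype.type(ret / rcount)
Traceback (most recent call last):
  File "idx.py", line 6, in <module>
    Q=P[ok]; s=Q[:,:2]@ey; print(cam,"index",len(Q),Q.mean(0).round(4),"s",s.mean().round(4),np.percentile(s,[3,97]).round(4),np.percentile(Q[:,2],95))
                                                                                             ~~~~~~~~~~~~~^^^^^^^^^^
IndexError: index -1 is out of bounds for axis 0 with size 0
```

```bash
python3 -m pendant '[{"tx":0.013,"ty":-0.031,"tz":0,"rx":0,"ry":0,"rz":0,"jaw":1},{"tx":0.013,"ty":-0.031,"tz":-0.04,"rx":0,"ry":0,"rz":0,"jaw":0.7},{"tx":0.013,"ty":-0.031,"tz":-0.07,"rx":0,"ry":0,"rz":0,"jaw":0.7},{"tx":0.013,"ty":-0.031,"tz":-0.09,"rx":0,"ry":0,"rz":0,"jaw":0.6},{"tx":0.013,"ty":-0.031,"tz":-0.11,"rx":0,"ry":0,"rz":0,"jaw":0.6},{"tx":0.013,"ty":-0.031,"tz":-0.13,"rx":0,"ry":0,"rz":0,"jaw":0.6},{"tx":0.013,"ty":-0.031,"tz":-0.145,"rx":0,"ry":0,"rz":0,"jaw":0.6},{"tx":0.013,"ty":-0.031,"tz":-0.158,"rx":0,"ry":0,"rz":0,"jaw":0.6},{"tx":0.013,"ty":-0.031,"tz":-0.158,"rx":0,"ry":0,"rz":0,"jaw":0.6},{"tx":0.013,"ty":-0.031,"tz":-0.158,"rx":0,"ry":0,"rz":0,"jaw":0.6}]' 12
python3 -m pendant '[{"tx":0,"ty":0,"tz":0,"rx":0,"ry":0,"rz":0,"jaw":0.1},{"tx":0,"ty":0,"tz":0,"rx":0,"ry":0,"rz":0,"jaw":0.1},{"tx":0,"ty":0,"tz":0,"rx":0,"ry":0,"rz":0,"jaw":0.1},{"tx":0,"ty":0,"tz":0,"rx":0,"ry":0,"rz":0,"jaw":0.1},{"tx":0,"ty":0,"tz":0,"rx":0,"ry":0,"rz":0,"jaw":0.1},{"tx":0,"ty":0,"tz":0,"rx":0,"ry":0,"rz":0,"jaw":0.1}]' 12
```

```text
time_s: 4.8
tool_pos: [0.575, 0.023, 0.0414]
ee_rot: [[-1.0, 0.025, 0.0], [0.025, 1.0, -0.0], [-0.0, -0.0, -1.0]]
contact_force: [0.2, -0.6, -0.6]
gripper_width: 0.598
grasp_force: 0.0
time_s: 5.4
tool_pos: [0.5747, 0.0231, 0.0411]
ee_rot: [[-1.0, 0.025, 0.0], [0.025, 1.0, -0.0], [-0.0, -0.0, -1.0]]
contact_force: [-0.4, -0.4, -0.6]
gripper_width: 0.126
grasp_force: 0.0
```

Run:
```python
from h import *
p=snap("wrist"); q=snap("side"); 
save(p,"w2.png"); print(arm.sense()["gripper_width"],arm.sense()["grasp_force"])
f=q["frame"][180:330,200:350]; q["frame"]=cv2.resize(f,None,fx=4,fy=4); save(q,"s2.png")
```

```text
0.104512794918546 0.0
```

View pics/s2.png

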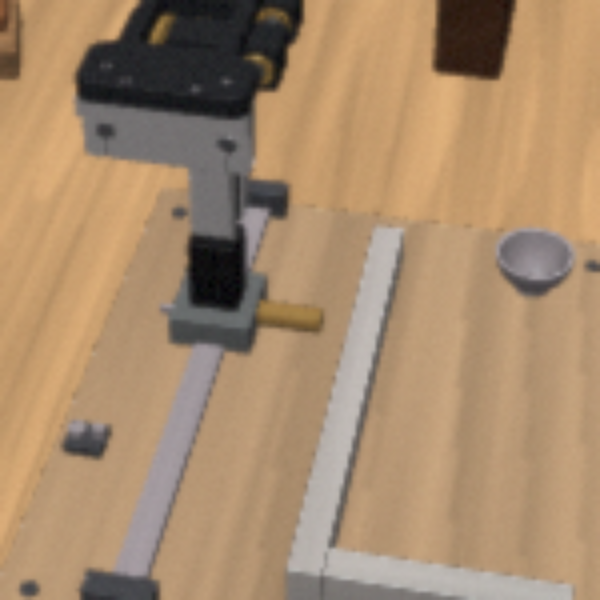

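View pics/w2.png

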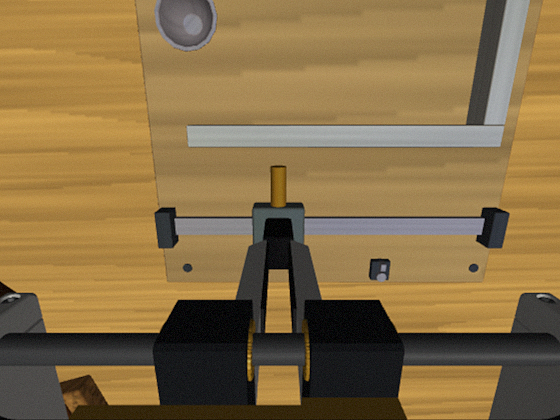

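Run:
```python
from h import *
p=snap("wrist"); P=cloud(p,np.ones((420,560),bool)); 
R,t=pose(p,p["_s"])
def at(u,v):
    z=p["depth"][v,u]; c=np.array([(u-p["cx"])/p["fx"]*z,-(v-p["cy"])/p["fy"]*z,-z]); return (R@c+t).round(4)
for u,v in [(278,210),(278,222),(278,230),(278,238),(268,232),(288,232),(258,250),(300,250),(260,270),(298,270),(278,260),(278,290)]: print(u,v,at(u,v))
print(p["_s"]["gripper_width"],p["_s"]["grasp_force"])
p["frame"]=cv2.resize(p["frame"][190:340,190:370],None,fx=4,fy=4); save(p,"w3.png")
```

```text
278 210 [0.5571 0.0237 0.0325]
278 222 [0.5636 0.0235 0.041 ]
278 230 [0.5636 0.0235 0.0576]
278 238 [0.5642 0.0235 0.0707]
268 232 [0.5638 0.0168 0.0604]
288 232 [0.5641 0.0302 0.0605]
258 250 [0.5642 0.0118 0.0884]
300 250 [0.5641 0.0362 0.09  ]
260 270 [0.5636 0.0145 0.1141]
298 270 [0.5642 0.0336 0.1139]
278 260 [0.5797 0.0231 0.0703]
278 290 [6.446e-01 2.150e-02 6.000e-04]
0.104512794918546 0.0
```

View pics/w3.png

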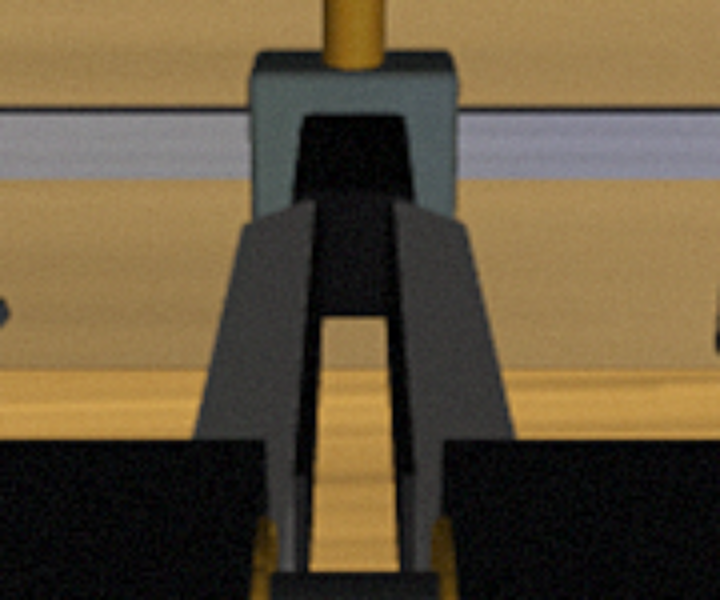

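Run:
```python
from h import *
p=snap("wrist"); R,t=pose(p,p["_s"])
def at(u,v):
    z=p["depth"][v,u]; c=np.array([(u-p["cx"])/p["fx"]*z,-(v-p["cy"])/p["fy"]*z,-z]); return (R@c+t).round(4)
for v in range(234,262,3):
    print(v,[tuple(float(a) for a in at(u,v)) for u in (256,262,266,270,274,278)])
q=snap("side"); R,t=pose(q)
for v in range(212,262,5): 
    u=254; z=q["depth"][v,u]; c=np.array([(u-q["cx"])/q["fx"]*z,-(v-q["cy"])/q["fy"]*z,-z]); print(v,(R@c+t).round(4))
print(arm.sense()["tool_pos"])
```

```text
234 [(0.5761, 0.0062, 0.032), (0.5755, 0.011, 0.0339), (0.5629, 0.0157, 0.0664), (0.5638, 0.0182, 0.0642), (0.5636, 0.0209, 0.065), (0.5629, 0.0235, 0.0668)]
237 [(0.5784, 0.0062, 0.0324), (0.5786, 0.0108, 0.0321), (0.5636, 0.0158, 0.0698), (0.5641, 0.0183, 0.0688), (0.5637, 0.0209, 0.0698), (0.5639, 0.0235, 0.0695)]
240 [(0.5815, 0.0059, 0.031), (0.5812, 0.0107, 0.032), (0.5657, 0.0157, 0.0697), (0.5658, 0.0183, 0.0696), (0.5652, 0.0209, 0.0714), (0.5651, 0.0235, 0.0716)]
243 [(0.5833, 0.006, 0.0327), (0.5638, 0.0137, 0.0791), (0.5638, 0.0162, 0.0792), (0.5655, 0.0184, 0.0752), (0.5674, 0.0208, 0.0711), (0.5678, 0.0234, 0.0702)]
246 [(0.5642, 0.0102, 0.0825), (0.5637, 0.0139, 0.0838), (0.5643, 0.0163, 0.0826), (0.5654, 0.0186, 0.0801), (0.5703, 0.0207, 0.0692), (0.5697, 0.0233, 0.0706)]
249 [(0.5634, 0.0107, 0.0886), (0.5634, 0.0142, 0.0888), (0.5639, 0.0165, 0.0879), (0.565, 0.0187, 0.0855), (0.572, 0.0207, 0.07), (0.5718, 0.0233, 0.0706)]
252 [(0.5639, 0.0109, 0.0917), (0.5637, 0.0144, 0.0923), (0.5637, 0.0166, 0.0924), (0.5654, 0.0188, 0.0889), (0.574, 0.0206, 0.0703), (0.5744, 0.0232, 0.0695)]
255 [(0.5634, 0.0113, 0.0968), (0.5637, 0.0146, 0.0964), (0.5639, 0.0168, 0.0959), (0.5659, 0.0188, 0.0919), (0.576, 0.0206, 0.0705), (0.5758, 0.0232, 0.0711)]
258 [(0.5637, 0.0115, 0.1), (0.5633, 0.0148, 0.101), (0.5639, 0.0169, 0.0999), (0.5654, 0.019, 0.0969), (0.5782, 0.0205, 0.0703), (0.5779, 0.0231, 0.0711)]
261 [(0.5637, 0.0117, 0.1036), (0.5643, 0.0149, 0.1026), (0.5641, 0.017, 0.1032), (0.5668, 0.019, 0.0977), (0.5806, 0.0205, 0.0699), (0.5804, 0.0231, 0.0705)]
212 [0.5546 0.11   0.1961]
217 [0.5562 0.1041 0.1818]
222 [0.5561 0.1054 0.1729]
227 [0.5716 0.0397 0.1086]
232 [0.5714 0.042  0.0991]
237 [0.5719 0.0409 0.0865]
242 [0.574  0.0332 0.0677]
247 [0.5743 0.033  0.0554]
252 [0.5747 0.033  0.0428]
257 [0.5745 0.0351 0.0322]
[0.57467824 0.0230654  0.04104935]
```

The pads read no contact. The wrist and side depth both put the fingertips about 36 mm higher than the reported TCP, at z≈0.078 and just above the tab (top of tab at crop px 350,200). I'll reopen, go down another 36 mm and grip again.

```bash
python3 -m pendant '[{"tx":0,"ty":0,"tz":0,"rx":0,"ry":0,"rz":0,"jaw":0.5},{"tx":0,"ty":0,"tz":0,"rx":0,"ry":0,"rz":0,"jaw":0.5},{"tx":0,"ty":0,"tz":0,"rx":0,"ry":0,"rz":0,"jaw":0.5},{"tx":0,"ty":0,"tz":0,"rx":0,"ry":0,"rz":0,"jaw":0.5},{"tx":0,"ty":0,"tz":-0.012,"rx":0,"ry":0,"rz":0,"jaw":0.5},{"tx":0,"ty":0,"tz":-0.024,"rx":0,"ry":0,"rz":0,"jaw":0.5},{"tx":0,"ty":0,"tz":-0.034,"rx":0,"ry":0,"rz":0,"jaw":0.5},{"tx":0,"ty":0,"tz":-0.034,"rx":0,"ry":0,"rz":0,"jaw":0.5}]' 12
python3 -m pendant '[{"tx":0,"ty":0,"tz":0,"rx":0,"ry":0,"rz":0,"jaw":0.1},{"tx":0,"ty":0,"tz":0,"rx":0,"ry":0,"rz":0,"jaw":0.1},{"tx":0,"ty":0,"tz":0,"rx":0,"ry":0,"rz":0,"jaw":0.1},{"tx":0,"ty":0,"tz":0,"rx":0,"ry":0,"rz":0,"jaw":0.1},{"tx":0,"ty":0,"tz":0,"rx":0,"ry":0,"rz":0,"jaw":0.1}]' 12
```

```text
time_s: 6.45
tool_pos: [0.5726, 0.0234, 0.0044]
ee_rot: [[-1.0, 0.025, -0.005], [0.025, 1.0, 0.001], [0.005, 0.001, -1.0]]
contact_force: [-0.4, -0.0, -0.3]
gripper_width: 0.498
grasp_force: 0.0
time_s: 6.95
tool_pos: [0.5751, 0.023, 0.0076]
ee_rot: [[-1.0, 0.025, 0.001], [0.025, 1.0, -0.0], [-0.001, -0.0, -1.0]]
contact_force: [-0.5, 0.6, 1.3]
gripper_width: 0.211
grasp_force: 12.0
```

Gripped: the opening is 19.8 mm, which matches the 20 mm tab. Now I'll slide it 86 mm along the jig's y.

```bash
python3 -m pendant '[{"tx":0.0002,"ty":0.008,"tz":0,"rx":0,"ry":0,"rz":0,"jaw":0.1},{"tx":0.0005,"ty":0.02,"tz":0,"rx":0,"ry":0,"rz":0,"jaw":0.1},{"tx":0.0008,"ty":0.035,"tz":0,"rx":0,"ry":0,"rz":0,"jaw":0.1},{"tx":0.0012,"ty":0.05,"tz":0,"rx":0,"ry":0,"rz":0,"jaw":0.1},{"tx":0.0016,"ty":0.065,"tz":0,"rx":0,"ry":0,"rz":0,"jaw":0.1},{"tx":0.0019,"ty":0.078,"tz":0,"rx":0,"ry":0,"rz":0,"jaw":0.1},{"tx":0.0021,"ty":0.086,"tz":0,"rx":0,"ry":0,"rz":0,"jaw":0.1},{"tx":0.0021,"ty":0.086,"tz":0,"rx":0,"ry":0,"rz":0,"jaw":0.1},{"tx":0.0021,"ty":0.086,"tz":0,"rx":0,"ry":0,"rz":0,"jaw":0.1},{"tx":0.0021,"ty":0.086,"tz":0,"rx":0,"ry":0,"rz":0,"jaw":0.1},{"tx":0.0021,"ty":0.086,"tz":0,"rx":0,"ry":0,"rz":0,"jaw":0.1}]'
python3 - <<'E'
from h import *
p=snap("wrist"); q=p["frame"].copy(); p["frame"]=cv2.resize(q[180:300,200:360],None,fx=5,fy=5); save(p,"w4.png")
E
```

```text
time_s: 8.05
tool_pos: [0.5773, 0.1107, 0.0076]
ee_rot: [[-1.0, 0.025, 0.001], [0.025, 1.0, 0.002], [-0.001, 0.002, -1.0]]
contact_force: [0.5, 2.5, 5.1]
gripper_width: 0.213
grasp_force: 12.0
```

View pics/w4.png

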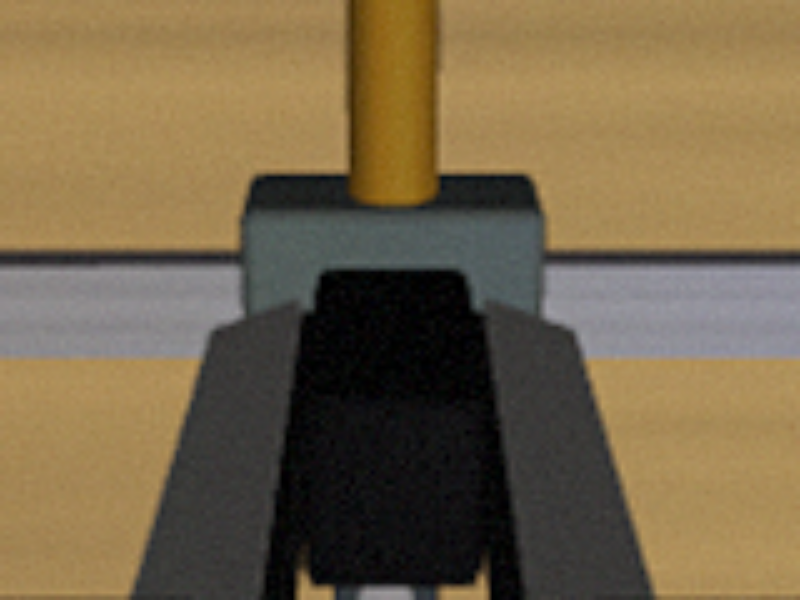

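The crop shows the index just below the tab. Its centre is at crop x≈387 and the tab's is at ≈394, about 1 mm off. I'll release, rise and verify.

```bash
python3 -m pendant '[{"tx":0,"ty":0,"tz":0,"rx":0,"ry":0,"rz":0,"jaw":0.5},{"tx":0,"ty":0,"tz":0,"rx":0,"ry":0,"rz":0,"jaw":0.5},{"tx":0,"ty":0,"tz":0,"rx":0,"ry":0,"rz":0,"jaw":0.5},{"tx":0,"ty":0,"tz":0.02,"rx":0,"ry":0,"rz":0,"jaw":0.5},{"tx":0,"ty":0,"tz":0.05,"rx":0,"ry":0,"rz":0,"jaw":0.5},{"tx":0,"ty":0,"tz":0.1,"rx":0,"ry":0,"rz":0,"jaw":0.9},{"tx":0,"ty":0,"tz":0.14,"rx":0,"ry":0,"rz":0,"jaw":0.9},{"tx":0,"ty":0,"tz":0.14,"rx":0,"ry":0,"rz":0,"jaw":0.9},{"tx":0,"ty":0,"tz":0.14,"rx":0,"ry":0,"rz":0,"jaw":0.9}]'
python3 - <<'E'
from h import *
a=np.radians(-1.4); ey=np.array([-np.sin(a),np.cos(a)])
p=snap("wrist"); P=cloud(p,np.ones(p["depth"].shape,bool)); print(p["_s"]["tool_pos"])
for n,ok in [("index",(abs(P[:,0]-.612)<.015)&(P[:,1]>.085)&(P[:,1]<.13)&(P[:,2]>.018)&(P[:,2]<.03)&(P[:,0]>.605)),("tab",(P[:,2]>.06)&(P[:,2]<.075)&(abs(P[:,0]-.575)<.02)&(abs(P[:,1]-.11)<.03))]:
    Q=P[ok]; s=Q[:,:2]@ey; print(n,len(Q),Q.mean(0).round(4),np.percentile(s,[2,50,98]).round(4))
for t in ["pointer","index","tab_top"]:
    for c,x in pin(t,p,1): print(t,c,x,"s",(x[:2]@ey).round(4))
q=p["frame"]; f=p.copy(); f["frame"]=cv2.resize(q[150:300,200:360],None,fx=4,fy=4); save(f,"w5.png")
p=snap("top")
for t in ["pointer","index","tab_top"]:
    for c,x in pin(t,p,1): print(t,c,x,"s",(x[:2]@ey).round(4))
E
```

```text
time_s: 9.0
tool_pos: [0.577, 0.1091, 0.1476]
ee_rot: [[-1.0, 0.025, 0.001], [0.025, 1.0, 0.0], [-0.001, 0.0, -1.0]]
contact_force: [0.2, 0.2, -0.4]
gripper_width: 0.804
grasp_force: 0.0
[0.5770255  0.10908707 0.14756116]
index 137 [0.6171 0.1097 0.0203] [0.1174 0.1245 0.1316]
tab 522 [0.5764 0.1113 0.0695] [0.1155 0.1253 0.1352]
pointer 0.97 [0.6027 0.1069 0.0198] s 0.1216
index 0.56 [0.6146 0.1064 0.0132] s 0.1214
tab_top 0.63 [0.5804 0.1155 0.0709] s 0.1296
index 0.48 [ 0.4273 -0.0329  0.0106] s -0.0225
tab_top 0.66 [0.5805 0.1117 0.0709] s 0.1258
```

View pics/w5.png

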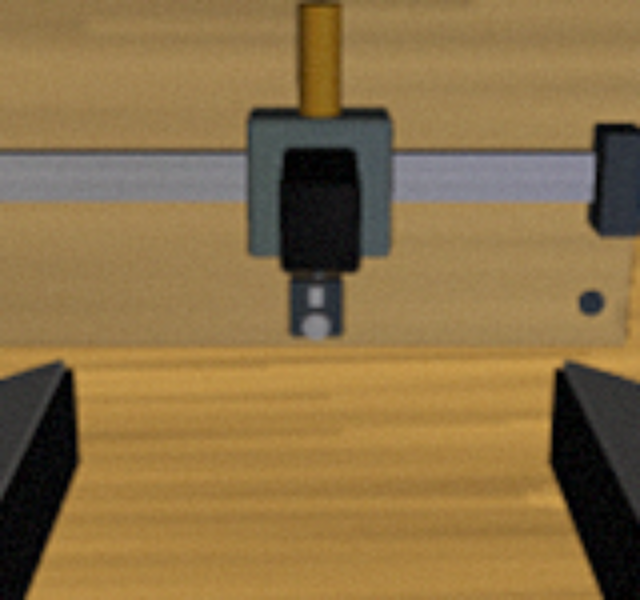

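The pointer faces the index rib: the tab centre is at s=0.1253 and the index at 0.1245, so it's within 1 mm. Next is the block, with the tool turned so the jaws close across its 40 mm width.

```bash
python3 -m pendant '[{"tx":-0.008,"ty":-0.031,"tz":0.01,"rx":0,"ry":0,"rz":-0.132,"jaw":0.8},{"tx":-0.016,"ty":-0.062,"tz":0.01,"rx":0,"ry":0,"rz":-0.264,"jaw":0.8},{"tx":-0.025,"ty":-0.094,"tz":0.01,"rx":0,"ry":0,"rz":-0.396,"jaw":0.8},{"tx":-0.033,"ty":-0.125,"tz":0.01,"rx":0,"ry":0,"rz":-0.528,"jaw":0.8},{"tx":-0.041,"ty":-0.156,"tz":0.01,"rx":0,"ry":0,"rz":-0.66,"jaw":0.8},{"tx":-0.05,"ty":-0.187,"tz":0.01,"rx":0,"ry":0,"rz":-0.792,"jaw":0.8},{"tx":-0.058,"ty":-0.218,"tz":0.01,"rx":0,"ry":0,"rz":-0.924,"jaw":0.8},{"tx":-0.066,"ty":-0.25,"tz":0.01,"rx":0,"ry":0,"rz":-1.056,"jaw":0.8},{"tx":-0.074,"ty":-0.281,"tz":0.01,"rx":0,"ry":0,"rz":-1.188,"jaw":0.8},{"tx":-0.083,"ty":-0.312,"tz":0.01,"rx":0,"ry":0,"rz":-1.32,"jaw":0.8},{"tx":-0.091,"ty":-0.343,"tz":0.01,"rx":0,"ry":0,"rz":-1.452,"jaw":0.8},{"tx":-0.099,"ty":-0.375,"tz":0.01,"rx":0,"ry":0,"rz":-1.585,"jaw":0.8}]'
python3 -m pendant '[{"tx":0,"ty":0,"tz":0,"rx":0,"ry":0,"rz":0,"jaw":0.8},{"tx":0,"ty":0,"tz":0,"rx":0,"ry":0,"rz":0,"jaw":0.8},{"tx":0,"ty":0,"tz":0,"rx":0,"ry":0,"rz":0,"jaw":0.8}]'
python3 - <<'E'
from h import *
p=snap("wrist"); save(p,"w6.png"); print(p["_s"]["tool_pos"])
P=cloud(p,np.ones(p["depth"].shape,bool)); c,S=sil("block",p); print(c,len(S))
Q=P[(abs(P[:,2]-.06)<.005)&(np.hypot(P[:,0]-.478,P[:,1]+.267)<.06)]
print(len(Q),cv2.minAreaRect((Q[:,:2]*1000).astype(np.float32)))
E
```

```text
time_s: 10.6
tool_pos: [0.4772, -0.267, 0.1569]
ee_rot: [[0.044, 0.999, -0.0], [0.999, -0.044, 0.0], [0.0, -0.0, -1.0]]
contact_force: [0.9, -0.1, 0.7]
gripper_width: 0.8
grasp_force: 0.0
time_s: 10.9
tool_pos: [0.4779, -0.2651, 0.1568]
ee_rot: [[0.037, 0.999, -0.0], [0.999, -0.037, 0.001], [0.001, -0.0, -1.0]]
contact_force: [-0.5, -0.4, 0.9]
gripper_width: 0.799
grasp_force: 0.0
[ 0.47788183 -0.26507183  0.15681294]
0.81 3368
3170 ((477.55303955078125, -266.6476135253906), (88.86820220947266, 40.197330474853516), 88.00416564941406)
```

View pics/w6.png

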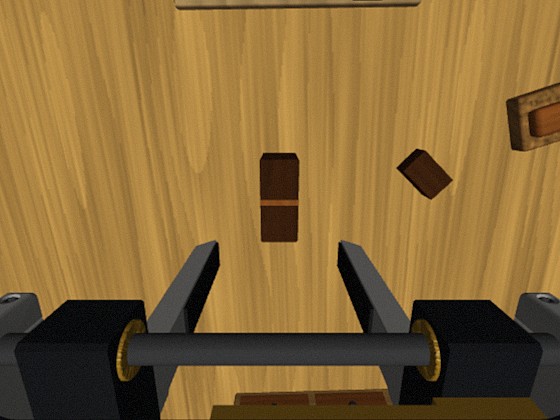

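The block stands upright, centred between the fingers at px (279,197), with its lighter strip at row 203. I'll descend and grip.

```bash
python3 -m pendant '[{"tx":0,"ty":-0.0015,"tz":-0.04,"rx":0,"ry":0,"rz":0,"jaw":0.7},{"tx":0,"ty":-0.0015,"tz":-0.08,"rx":0,"ry":0,"rz":0,"jaw":0.7},{"tx":0,"ty":-0.0015,"tz":-0.11,"rx":0,"ry":0,"rz":0,"jaw":0.7},{"tx":0,"ty":-0.0015,"tz":-0.135,"rx":0,"ry":0,"rz":0,"jaw":0.7},{"tx":0,"ty":-0.0015,"tz":-0.155,"rx":0,"ry":0,"rz":0,"jaw":0.7},{"tx":0,"ty":-0.0015,"tz":-0.162,"rx":0,"ry":0,"rz":0,"jaw":0.7},{"tx":0,"ty":-0.0015,"tz":-0.162,"rx":0,"ry":0,"rz":0,"jaw":0.7},{"tx":0,"ty":-0.0015,"tz":-0.162,"rx":0,"ry":0,"rz":0,"jaw":0.3},{"tx":0,"ty":-0.0015,"tz":-0.162,"rx":0,"ry":0,"rz":0,"jaw":0.3},{"tx":0,"ty":-0.0015,"tz":-0.162,"rx":0,"ry":0,"rz":0,"jaw":0.3},{"tx":0,"ty":-0.0015,"tz":-0.162,"rx":0,"ry":0,"rz":0,"jaw":0.3},{"tx":0,"ty":-0.0015,"tz":-0.162,"rx":0,"ry":0,"rz":0,"jaw":0.3}]' 35
```

```text
time_s: 12.2
tool_pos: [0.4784, -0.2679, -0.004]
ee_rot: [[0.039, 0.999, 0.001], [0.999, -0.039, -0.001], [-0.001, 0.001, -1.0]]
contact_force: [-0.1, 0.1, 4.1]
gripper_width: 0.421
grasp_force: 35.0
```

Gripped at 39.6 mm. Now I'll lift it and carry it over the seat, staying about 8 mm off both fences.

```bash
python3 -m pendant '[{"tx":0,"ty":0,"tz":0.025,"rx":0,"ry":0,"rz":0,"jaw":0.3},{"tx":0,"ty":0,"tz":0.06,"rx":0,"ry":0,"rz":0.014,"jaw":0.3},{"tx":0,"ty":0.03,"tz":0.075,"rx":0,"ry":0,"rz":0.014,"jaw":0.3},{"tx":-0.008,"ty":0.07,"tz":0.075,"rx":0,"ry":0,"rz":0.014,"jaw":0.3},{"tx":-0.008,"ty":0.115,"tz":0.075,"rx":0,"ry":0,"rz":0.014,"jaw":0.3},{"tx":-0.008,"ty":0.16,"tz":0.075,"rx":0,"ry":0,"rz":0.014,"jaw":0.3},{"tx":-0.008,"ty":0.205,"tz":0.075,"rx":0,"ry":0,"rz":0.014,"jaw":0.3},{"tx":-0.008,"ty":0.25,"tz":0.075,"rx":0,"ry":0,"rz":0.014,"jaw":0.3},{"tx":-0.008,"ty":0.295,"tz":0.075,"rx":0,"ry":0,"rz":0.014,"jaw":0.3},{"tx":-0.008,"ty":0.335,"tz":0.075,"rx":0,"ry":0,"rz":0.014,"jaw":0.3},{"tx":-0.008,"ty":0.365,"tz":0.075,"rx":0,"ry":0,"rz":0.014,"jaw":0.3},{"tx":-0.008,"ty":0.381,"tz":0.075,"rx":0,"ry":0,"rz":0.014,"jaw":0.3}]' 
python3 -m pendant '[{"tx":0,"ty":0,"tz":0,"rx":0,"ry":0,"rz":0,"jaw":0.3},{"tx":0,"ty":0,"tz":0,"rx":0,"ry":0,"rz":0,"jaw":0.3},{"tx":0,"ty":0,"tz":0,"rx":0,"ry":0,"rz":0,"jaw":0.3}]'
python3 - <<'E'
from h import *
a=np.radians(-1.4); ex=np.array([np.cos(a),np.sin(a)]); ey=np.array([-np.sin(a),np.cos(a)])
p=snap("wrist"); save(p,"w7.png"); print(p["_s"]["tool_pos"])
P=cloud(p,np.ones(p["depth"].shape,bool))
for t in ["fence_back","fence_side","block"]:
    c,S=sil(t,p)
    if len(S):
        h=np.percentile(S[:,2],90); S=S[abs(S[:,2]-h)<.005]; print(t,round(c,2),len(S),h.round(4),"x",np.percentile(S[:,:2]@ex,[2,50,98]).round(4),"y",np.percentile(S[:,:2]@ey,[2,50,98]).round(4))
for t in ["corner","block"]: print(t,pin(t,p,1))
q=snap("top")
for t in ["block","fence_back","fence_side","bolt_tin"]:
    c,S=sil(t,q)
    if len(S): S=S[abs(S[:,2]-np.percentile(S[:,2],90))<.006]; print(t,len(S),S[:,2].mean().round(4),"x",np.percentile(S[:,:2]@ex,[2,50,98]).round(4),"y",np.percentile(S[:,:2]@ey,[2,50,98]).round(4))
E
```

```text
time_s: 13.4
tool_pos: [0.4689, 0.1158, 0.0697]
ee_rot: [[0.023, 1.0, -0.001], [1.0, -0.023, 0.0], [0.0, -0.001, -1.0]]
contact_force: [-1.0, -0.7, -1.1]
gripper_width: 0.426
grasp_force: 35.0
time_s: 13.7
tool_pos: [0.4697, 0.1127, 0.0699]
ee_rot: [[0.026, 1.0, -0.0], [1.0, -0.026, -0.0], [-0.0, -0.0, -1.0]]
contact_force: [0.0, 0.5, -1.2]
gripper_width: 0.421
grasp_force: 35.0
[0.46970243 0.11273522 0.06992152]
fence_back 0.56 1922 0.035 x [0.4952 0.5028 0.5095] y [0.0141 0.1522 0.1915]
fence_side 0.9 2389 0.0351 x [0.3973 0.4448 0.493 ] y [0.179  0.1861 0.1931]
block 0.59 10219 0.1349 x [0.4467 0.4655 0.4846] y [0.0915 0.1344 0.1692]
corner [(0.65, array([0.4491, 0.1684, 0.0092]))]
block [(0.86, array([0.4664, 0.113 , 0.0722]))]
block 265 0.1337 x [0.4466 0.4663 0.4844] y [0.0801 0.0905 0.1005]
fence_back 512 0.0337 x [0.4952 0.5023 0.5096] y [-0.0225  0.0454  0.1172]
bolt_tin 98 0.0326 x [0.4103 0.4294 0.4469] y [-0.0384 -0.019  -0.0036]
```

View pics/w7.png

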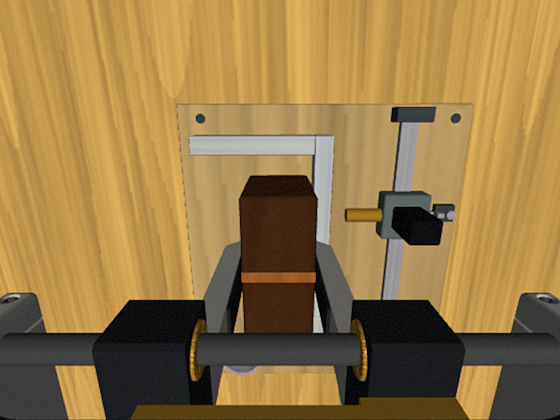

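The block hangs upright above the deck (px 240–316, rows 177–330). It has about 9 mm to the back fence and 9 mm to the side fence, so I'll lower it.

```bash
python3 -m pendant '[{"tx":0,"ty":0,"tz":-0.02,"rx":0,"ry":0,"rz":0,"jaw":0.3},{"tx":0,"ty":0,"tz":-0.04,"rx":0,"ry":0,"rz":0,"jaw":0.3},{"tx":0,"ty":0,"tz":-0.052,"rx":0,"ry":0,"rz":0,"jaw":0.3},{"tx":0,"ty":0,"tz":-0.057,"rx":0,"ry":0,"rz":0,"jaw":0.3},{"tx":0,"ty":0,"tz":-0.06,"rx":0,"ry":0,"rz":0,"jaw":0.3},{"tx":0,"ty":0,"tz":-0.061,"rx":0,"ry":0,"rz":0,"jaw":0.3},{"tx":0,"ty":0,"tz":-0.061,"rx":0,"ry":0,"rz":0,"jaw":0.3},{"tx":0,"ty":0,"tz":-0.061,"rx":0,"ry":0,"rz":0,"jaw":0.3}]'
```

```text
time_s: 15.05
tool_pos: [0.4704, 0.1136, 0.0097]
ee_rot: [[0.025, 1.0, 0.001], [1.0, -0.025, 0.0], [0.0, 0.001, -1.0]]
contact_force: [-0.1, -0.3, -1.0]
gripper_width: 0.423
grasp_force: 35.0
```

```bash
python3 -m pendant '[{"tx":0,"ty":0,"tz":-0.001,"rx":0,"ry":0,"rz":0,"jaw":0.3},{"tx":0,"ty":0,"tz":-0.001,"rx":0,"ry":0,"rz":0,"jaw":0.3},{"tx":0,"ty":0,"tz":-0.001,"rx":0,"ry":0,"rz":0,"jaw":0.3}]'
python3 -m pendant '[{"tx":0,"ty":0,"tz":-0.001,"rx":0,"ry":0,"rz":0,"jaw":0.3},{"tx":0,"ty":0,"tz":-0.001,"rx":0,"ry":0,"rz":0,"jaw":0.3},{"tx":0,"ty":0,"tz":-0.001,"rx":0,"ry":0,"rz":0,"jaw":0.3}]'
```

```text
time_s: 15.35
tool_pos: [0.4698, 0.1136, 0.0082]
ee_rot: [[0.025, 1.0, 0.0], [1.0, -0.025, 0.0], [0.0, 0.0, -1.0]]
contact_force: [-0.1, 0.2, -0.9]
gripper_width: 0.426
grasp_force: 35.0
time_s: 15.65
tool_pos: [0.47, 0.1136, 0.008]
ee_rot: [[0.025, 1.0, -0.0], [1.0, -0.025, -0.0], [-0.0, -0.0, -1.0]]
contact_force: [-2.4, 0.1, 6.5]
gripper_width: 0.42
grasp_force: 35.0
```

On the deck. I'll ease the down-force and slide toward the corner.

```bash
python3 -m pendant '[{"tx":0.002,"ty":0.002,"tz":0.0005,"rx":0,"ry":0,"rz":0,"jaw":0.3},{"tx":0.004,"ty":0.004,"tz":0.0005,"rx":0,"ry":0,"rz":0,"jaw":0.3},{"tx":0.006,"ty":0.006,"tz":0.0005,"rx":0,"ry":0,"rz":0,"jaw":0.3},{"tx":0.007,"ty":0.007,"tz":0.0005,"rx":0,"ry":0,"rz":0,"jaw":0.3},{"tx":0.007,"ty":0.007,"tz":0.0005,"rx":0,"ry":0,"rz":0,"jaw":0.3},{"tx":0.007,"ty":0.007,"tz":0.0005,"rx":0,"ry":0,"rz":0,"jaw":0.3}]'
python3 -m pendant '[{"tx":0.001,"ty":0,"tz":0,"rx":0,"ry":0,"rz":0,"jaw":0.3},{"tx":0.002,"ty":0,"tz":0,"rx":0,"ry":0,"rz":0,"jaw":0.3},{"tx":0.002,"ty":0,"tz":0,"rx":0,"ry":0,"rz":0,"jaw":0.3}]'
```

```text
time_s: 16.25
tool_pos: [0.4773, 0.1205, 0.008]
ee_rot: [[0.025, 1.0, 0.001], [1.0, -0.025, -0.0], [-0.0, 0.001, -1.0]]
contact_force: [-0.4, -1.8, 4.4]
gripper_width: 0.425
grasp_force: 35.0
time_s: 16.55
tool_pos: [0.4773, 0.1205, 0.008]
ee_rot: [[0.025, 1.0, -0.005], [1.0, -0.025, -0.0], [-0.001, -0.005, -1.0]]
contact_force: [-8.7, -2.5, 13.6]
gripper_width: 0.423
grasp_force: 35.0
```

```bash
python3 -m pendant '[{"tx":0,"ty":0,"tz":0.0008,"rx":0,"ry":0,"rz":0,"jaw":0.3},{"tx":0,"ty":0.001,"tz":0.0008,"rx":0,"ry":0,"rz":0,"jaw":0.3},{"tx":0,"ty":0.002,"tz":0.0008,"rx":0,"ry":0,"rz":0,"jaw":0.3},{"tx":0,"ty":0.002,"tz":0.0008,"rx":0,"ry":0,"rz":0,"jaw":0.3}]'
python3 - <<'E'
from h import *
a=np.radians(-1.4); ex=np.array([np.cos(a),np.sin(a)]); ey=np.array([-np.sin(a),np.cos(a)])
p=snap("wrist"); save(p,"w8.png"); s=arm.sense(); print(s["tool_pos"],s["contact_force"],s["moment"])
for t in ["fence_back","fence_side","block"]:
    c,S=sil(t,p)
    if len(S):
        h=np.percentile(S[:,2],90); S=S[abs(S[:,2]-h)<.005]; print(t,round(c,2),len(S),h.round(4),"x",np.percentile(S[:,:2]@ex,[1,50,99]).round(4),"y",np.percentile(S[:,:2]@ey,[1,50,99]).round(4))
E
```

```text
time_s: 16.95
tool_pos: [0.4788, 0.121, 0.0083]
ee_rot: [[0.024, 1.0, -0.0], [1.0, -0.024, -0.003], [-0.003, -0.0, -1.0]]
contact_force: [-1.3, -8.8, 2.5]
gripper_width: 0.424
grasp_force: 35.0
[0.47885067 0.1210261  0.00830895] [-2.17213429 -9.32024854  3.51010047] [-1.60348405  0.43393879 -0.06563458]
fence_back 0.57 2699 0.0349 x [0.495  0.5029 0.5096] y [0.0006 0.1528 0.1931]
fence_side 0.79 4052 0.035 x [0.3964 0.445  0.4937] y [0.1789 0.1864 0.1933]
block 0.86 10180 0.0732 x [0.4552 0.4744 0.494 ] y [0.0993 0.143  0.1783]
```

View pics/w8.png

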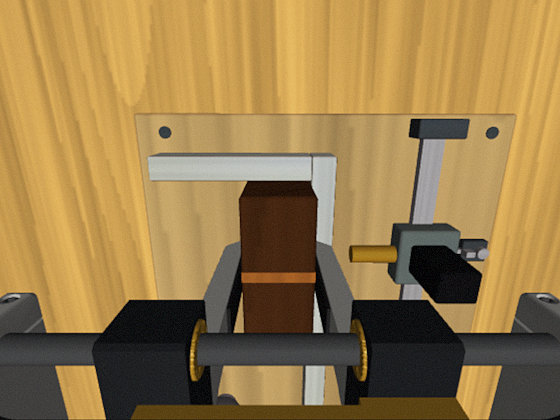

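The block's +y end now bears on the side fence at about 9 N. Its +x face is within about 1 mm of the back fence, so I'll press that next.

```bash
python3 -m pendant '[{"tx":0.0007,"ty":0,"tz":0,"rx":0,"ry":0,"rz":0,"jaw":0.3},{"tx":0.0015,"ty":0,"tz":0,"rx":0,"ry":0,"rz":0,"jaw":0.3},{"tx":0.0015,"ty":0,"tz":0,"rx":0,"ry":0,"rz":0,"jaw":0.3},{"tx":0.0015,"ty":0,"tz":0,"rx":0,"ry":0,"rz":0,"jaw":0.3}]'
python3 -m pendant '[{"tx":0.001,"ty":0,"tz":0.0003,"rx":0,"ry":0,"rz":0,"jaw":0.3},{"tx":0.001,"ty":0,"tz":0.0003,"rx":0,"ry":0,"rz":0,"jaw":0.3},{"tx":0.001,"ty":0,"tz":0.0003,"rx":0,"ry":0,"rz":0,"jaw":0.3}]'
```

```text
time_s: 17.55
tool_pos: [0.479, 0.121, 0.0081]
ee_rot: [[0.024, 1.0, -0.004], [1.0, -0.024, -0.003], [-0.004, -0.004, -1.0]]
contact_force: [-5.4, -9.3, 6.6]
gripper_width: 0.424
grasp_force: 35.0
time_s: 17.85
tool_pos: [0.479, 0.121, 0.0081]
ee_rot: [[0.024, 1.0, -0.006], [1.0, -0.024, -0.003], [-0.004, -0.006, -1.0]]
contact_force: [-8.1, -9.1, 7.7]
gripper_width: 0.422
grasp_force: 35.0
```

```bash
python3 -m pendant '[{"tx":0,"ty":-0.0012,"tz":0.0008,"rx":0,"ry":0,"rz":0,"jaw":0.3},{"tx":0,"ty":-0.0012,"tz":0.0008,"rx":0,"ry":0,"rz":0,"jaw":0.3},{"tx":0.001,"ty":-0.0012,"tz":0.0008,"rx":0,"ry":0,"rz":0,"jaw":0.3},{"tx":0.001,"ty":-0.0012,"tz":0.0008,"rx":0,"ry":0,"rz":0,"jaw":0.3}]'
python3 -m pendant '[{"tx":0.001,"ty":0,"tz":0,"rx":0,"ry":0,"rz":0,"jaw":0.3},{"tx":0.001,"ty":0,"tz":0,"rx":0,"ry":0,"rz":0,"jaw":0.3},{"tx":0.001,"ty":0,"tz":0,"rx":0,"ry":0,"rz":0,"jaw":0.3}]'
```

```text
time_s: 18.25
tool_pos: [0.4791, 0.121, 0.0082]
ee_rot: [[0.025, 1.0, -0.008], [1.0, -0.025, -0.001], [-0.001, -0.008, -1.0]]
contact_force: [-8.2, -4.0, 4.6]
gripper_width: 0.426
grasp_force: 35.0
time_s: 18.55
tool_pos: [0.479, 0.121, 0.0082]
ee_rot: [[0.025, 1.0, -0.01], [1.0, -0.025, -0.001], [-0.001, -0.01, -1.0]]
contact_force: [-11.6, -4.7, 8.6]
gripper_width: 0.424
grasp_force: 35.0
```

```bash
python3 -m pendant '[{"tx":0,"ty":0,"tz":0.0006,"rx":0,"ry":0,"rz":0,"jaw":0.3},{"tx":0,"ty":0,"tz":0.0008,"rx":0,"ry":0,"rz":0,"jaw":0.3},{"tx":0,"ty":0,"tz":0.0008,"rx":0,"ry":0,"rz":0,"jaw":0.3}]'
python3 -m pendant '[{"tx":0,"ty":0.001,"tz":0,"rx":0,"ry":0,"rz":0,"jaw":0.3},{"tx":0,"ty":0.001,"tz":0,"rx":0,"ry":0,"rz":0,"jaw":0.3},{"tx":0,"ty":0.001,"tz":0,"rx":0,"ry":0,"rz":0,"jaw":0.3}]'
python3 - <<'E'
from h import *
a=np.radians(-1.4); ex=np.array([np.cos(a),np.sin(a)]); ey=np.array([-np.sin(a),np.cos(a)])
p=snap("wrist"); s=arm.sense(); print(s["tool_pos"],s["contact_force"])
for t in ["fence_back","fence_side","block"]:
    c,S=sil(t,p); h=np.percentile(S[:,2],90); S=S[abs(S[:,2]-h)<.005]; print(t,round(c,2),len(S),h.round(4),"x",np.percentile(S[:,:2]@ex,[1,50,99]).round(4),"y",np.percentile(S[:,:2]@ey,[1,50,99]).round(4))
    if t=="block":
        A=np.c_[S[:,:2]-S[:,:2].mean(0),np.ones(len(S))]; print("slope",np.linalg.lstsq(A,S[:,2],rcond=None)[0], cv2.minAreaRect((S[:,:2]*1000).astype(np.float32)))
P=cloud(p,np.ones(p["depth"].shape,bool))
for n,ok in [("index",(P[:,0]>.608)&(P[:,0]<.627)&(P[:,1]>.085)&(P[:,1]<.13)&(P[:,2]>.018)&(P[:,2]<.03)),("tab",(P[:,2]>.066)&(P[:,2]<.075)&(abs(P[:,0]-.577)<.02)&(abs(P[:,1]-.11)<.03))]:
    Q=P[ok]; print(n,len(Q),np.percentile(Q[:,:2]@ey,[2,50,98]).round(4))
E
```

```text
time_s: 18.85
tool_pos: [0.479, 0.121, 0.0082]
ee_rot: [[0.025, 1.0, -0.01], [1.0, -0.025, -0.001], [-0.001, -0.009, -1.0]]
contact_force: [-8.4, -4.2, 1.3]
gripper_width: 0.425
grasp_force: 35.0
time_s: 19.15
tool_pos: [0.479, 0.121, 0.0082]
ee_rot: [[0.025, 1.0, -0.01], [1.0, -0.025, -0.003], [-0.003, -0.01, -1.0]]
contact_force: [-9.3, -8.9, 2.7]
gripper_width: 0.424
grasp_force: 35.0
[0.47900799 0.1209869  0.00822538] [-8.49882982 -8.90385684  1.40120647]
fence_back 0.72 2568 0.0349 x [0.495  0.5031 0.5096] y [0.0017 0.1534 0.193 ]
fence_side 0.62 4027 0.035 x [0.3966 0.4453 0.4937] y [0.1788 0.1864 0.1933]
block 0.71 10168 0.0732 x [0.456  0.4751 0.4947] y [0.0993 0.1431 0.1782]
slope [-0.01043519 -0.00484783  0.07237663] ((478.54443359375, 126.52330017089844), (81.07919311523438, 40.16476058959961), 88.51469421386719)
index 368 [0.1174 0.125  0.1311]
tab 1535 [0.1161 0.1264 0.1348]
```

Both fences carry load: at low deck load, fx stayed above what friction could supply, and fy reached 9 N with the position unchanged. Tilt is 0.01 rad, yaw is aligned and the carriage is still on its mark. I'll hand in.

```bash
python3 -c "
from cell import arm; print(arm.close_job())"
```

```text
the job is handed in; nothing more can be done
None
```

The job is handed in with the carriage about 1 mm from the index mark and the block held upright in the corner, pressed at about 9 N on each fence; the tin and offcut were never touched, but no verdict came back.

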